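Level the camera test plate and hold the spirit level down

TASK

First turn the blue knob until the black pointer on the scale lines up with the red mark, and leave it so. Then lay the yellow spirit level flat along the middle of the aluminium plate, between the two knobs, and turn the orange knob until the bubble stands centred between its two black lines. Finish while holding the level pressed down on the plate with about 10 N (never hard), bubble still centred, so that a colleague can lock the feet: do not let go, and leave the other things on the bench where they stand.

Things in the scene. Friction and masses are not known exactly. Their poses are not given: they have to be found in the camera images.
- base: Green fixed base of the levelling fixture, 90 x 460 x 20 mm, bolted to the bench. Origin on its underside, on the bench, below the middle between the knobs; y runs along the fixture from the orange knob (-y) to the blue knob (+y), z up. The base reaches from y = -200 to +260 mm. Its place and yaw (within 0.15 rad) vary.
- plate: Bare aluminium plate, 85 (x) x 370 (y) x 10 mm, standing on a screw foot under each knob; tilts about its x axis by up to about 3 degrees as the feet are turned. Origin at the centre of its underside, 45 to 60 mm above the bench; y towards the blue knob. The feet do not turn by themselves under a push of 25 N at its middle.
- plate_top (a point): Centre of the plate's top face (10 mm above its underside), where the level belongs; axes as the plate.
- knob_a_grip (a point): Blue round fluted knob on top of the plate, 155 mm from its centre towards +y: 36 mm in diameter, top 36 mm above the plate, gripped part 7 to 36 mm above it. This point lies on its axis 26 mm above the plate, a good height for the TCP with the tool pointing down. The point turns with the knob.
- knob_a (a joint): Turn of the blue knob in rad, growing clockwise seen from above (range -2.4 to 2.4, friction 0.15 N m, stays where left). Each rad clockwise raises the +y end of the plate by 6 mm and moves the pointer 18 mm towards +x of the base. It must at first be turned clockwise, by 0.5 to 1.6 rad.
- pointer_tip (a point): Tip of the black needle (2.5 mm wide) that slides along x of the base on the white scale block (90 x 58 mm, top 45 mm above the bench, beyond the blue knob at base y = 201 to 259 mm) and is driven by the blue knob. Axes as the base; the needle points to +y.
- mark_tip (a point): Tip of the red mark (3 mm wide, points to -y towards the needle) on the same scale block, at a different x of the base from day to day, stays put. The needle lines up when both tips have the same x of the base.
- knob_b_grip (a point): Orange knob, same size and form as the blue one, 155 mm from the plate's centre towards -y; this point lies on its axis 26 mm above the plate. The point turns with the knob.
- knob_b (a joint): Turn of the orange knob in rad, growing clockwise seen from above (range -2.4 to 2.4, friction 0.15 N m, stays where left). Each rad clockwise raises the -y end of the plate by 6 mm (tilt 0.0194 rad). It stands too high at first: about 0.7 to 1.6 rad anticlockwise makes the plate level once the pointer is set. The value at level differs from day to day.
- level: Yellow spirit level with black ends, loose, 26 (x) x 160 (y) x 32 (z) mm, 0.32 kg; origin at the centre of its underside, long axis y, z up. It starts flat on the bench in front of the plate, y within 0.4 rad of the robot's y. Gripped across its 26 mm width. The green vial with the bubble lies in the middle of its top under a flush cover that may be pressed on.
- bubble (a joint): Place of the pale bubble (10 mm long) along the level's +y, in m: 0 is centred, stops at -0.012 and 0.012. It goes to the higher end, 0.458 m per rad of tilt, and takes 1.5 s to settle after a movement. With level y along plate y, one rad of the orange knob clockwise moves it 8.9 mm to -y. The black lines stand 16 mm apart: centred means within 3 mm.
- lens: Bystander: black camera lens standing upright, 62 mm in diameter, 62 mm tall; origin at its foot.
- camera: Bystander: small square aluminium camera, 44 x 44 x 52 mm, with a green band; origin at its foot.
- screw_jar: Bystander: small clear jar with a blue cap, 52 mm in diameter, 55 mm tall; origin at its foot.
- spool: Bystander: steel spool, 52 mm in diameter, 40 mm tall; origin at its foot.
- driver: Bystander: blue screwdriver, 200 mm long, on the black foam mat at the right (-y).
Things that resemble listed ones, but are neither listed nor needed, are in the scene too. What is meant by the level is not brown or pink, and is the larger of those in its own colour.

How it is judged:
By the outcome, as a careful person would: the job done as asked, in the order asked, and still so for the second after the job is handed in, while the arm keeps its last pose, push and grip.
It also fails if it takes over 67 s, if anything falls off the work surface, if the arm or the gripper's body presses on something with over 40 N, if the wrist force passes 120 N, or if a joint passes its speed limit or range.

ROBOT

A 6-joint arm with a two-finger parallel gripper is mounted at the origin on the work surface. World frame = base frame: x ahead of the robot, y to its left, z up, the work surface at z = 0. Lengths are in mm, angles in degrees, forces in N, time in s.
With the tool pointing down it reaches from about 250 to 725 mm from the base axis. Payload 9.7 kg.
Tool frame: the origin (TCP) lies between the finger pads, 19 mm behind the fingertips; this is the grasp point; z points along the fingers, y is the line along which they close (so a half turn about z gives the same grasp; the last joint's range is limited). The gripper opens to 85 mm and grips with 20 to 120 N. Pads are 22 mm wide; open, the fingers measure 114 mm over their backs; the gripper's body (76 mm by 85 mm) begins 54 mm behind the grasp point. The pads swing forward as they close: fully open they stand 13 mm farther back than shut.
Start: joints at [-75.115, 4.979, 10.078, 95.1, 0, 90], TCP at [141.285, -531.541, 249.984] pointing down, gripper open.
Joint ranges: [-179.16, 179.16], [-48.56, 103.87], [-65.8, 70.77], [-126.05, 130.52], [-82.76, 87.17], [-180, 180]. Speed limits (degrees/s): [127.2, 127.2, 147.25, 180, 180, 180].

INTERFACE

Orientations are given as [roll, pitch, yaw] about the fixed x, y, z axes, in that order (R = Rz(yaw) Ry(pitch) Rx(roll)).
In Python, from rig import arm, optics gives the robot as it stands. The module is installed in compiled form; this text tells all that it offers.
- The arm moves only by the tool send_rows, never from a script. Its argument "plan" is a list of rows, each an object of numbers: "x", "y", "z": the shift along the world's x, y, z in cm; "ax", "ay", "az": the turn, a rotation vector about the world's x, y, z in degrees; "jaw": the closure, from 0 (fully open) to 1 (shut). A call has 1 to 12 rows; each row is the pose to reach, as a shift and turn from the pose commanded when the call began; what a row does not reach only later rows make up. A row lasts 1/8 s, in which the tool goes at most 62.5 mm and 10.7 degrees, less where a joint would pass 70% of its speed; a pose out of reach is approached as far as the arm can. A call with a gripper value outside its range is refused whole. The fingers move at their own pace and stop on an object; "grip_force" is the grip in N (left out, the last holds). Time passes only in rows, so rows that repeat a pose let the fingers close. It gives the time, the measured TCP pose, the force, the opening and the grip force at its end, in the units of the state.
- arm.sense(): the state, without advancing time (a new reading comes with each control period).
- optics.get_image(name): name is "scene" or "top" or "wrist"; returns a dict with "pixels" (384x512x3 uint8, red, green, blue), "vertical_fov" (degrees; the focal length in pixels is half the picture's height over the tangent of half this angle, whatever the lens; pixels are square), "cx", "cy" (the principal point, pixels), "pose" (4x4, takes a point from camera to world coordinates). Camera axes: x right, y up, looking along -z (the intrinsics and any distortion apply to the point x, -y, -z); pixel columns grow to the right and rows downward; lengths in mm; the calibration is good to about 2 mm. A picture is of the moment at which its call begins. There is no depth.
- arm.sign_off(): hands the job in; it is judged then, once.
The state is a dict: "time": time; "q": joint angles; "dq": joint speeds; "joint_torque": joint torques, N m; "ee_pos": TCP position; "tool_rot": TCP orientation; "wrist_force": force on the tool from outside, world axes, zero at the start; "moment": the same for the moment, N m; "grip_width": finger opening in mm; "gripper_force": force on a finger pad.
Only numpy, scipy, OpenCV 4.12 (cv2) and the standard library are available. Lean on these libraries where they do the work, as an engineer would, in place of code of your own. Each camera call takes 0.05 s, during which the arm holds its last target. There are 200 camera calls.

## Working session

There is one attempt and no reset: what is moved stays moved. The work goes in short steps, Python scripts to look and compute and a tool call to move; the robot and the scene stay as the last step left them, time stands still between calls to the robot, and variables do not carry over. Pictures are saved under pics/ and viewed, at most 10 in all, crops included, and the job is handed in when it is done.

Besides the shell and the picture viewer there is one more tool, called after "Emit:" by a JSON object that holds its "api" and its "payload", one argument or row to a line. send_rows: Moves the arm, as the interface text tells. Its arguments: {"type":"object","properties":{"plan":{"type":"array"},"grip_force":{"type":"number"}},"required":["plan"]}

```bash
mkdir -p pics; cat > h.py <<'E'
import numpy as np, cv2
from rig import arm, optics
def grab(n):
    d=optics.get_image(n); d['f']=192/np.tan(np.radians(d['vertical_fov'])/2); return d
def ray(d,u,v):
    c=np.array([(u-d['cx'])/d['f'],-(v-d['cy'])/d['f'],-1.]); P=np.array(d['pose']); return P[:3,3],P[:3,:3]@c
def onz(d,u,v,z):
    o,r=ray(d,u,v); return o+r*(z-o[2])/r[2]
def proj(d,p):
    P=np.array(d['pose']); c=P[:3,:3].T@(np.array(p)-P[:3,3]); return d['cx']+d['f']*c[0]/-c[2], d['cy']-d['f']*c[1]/-c[2]
def save(d,n): cv2.imwrite('pics/'+n+'.png',d['pixels'][:,:,::-1])
E
python3 - <<'E'
from h import *
for n in ('scene','top'):
    d=grab(n); save(d,n); print(n,d.keys(),d['f'],d['cx'],d['cy'],np.round(d['pose'],3).tolist())
a=cv2.imread('pics/top.png');b=cv2.imread('pics/scene.png')
print(arm.sense())
E
```

```text
scene dict_keys(['pixels', 'vertical_fov', 'cx', 'cy', 'pose', 'f']) 474.90772344030296 258.09998165620505 195.66480816508925 [[-0.73, -0.5, 0.465, 1194.602], [0.683, -0.538, 0.493, 624.602], [0.004, 0.678, 0.735, 1209.892], [0.0, 0.0, 0.0, 1.0]]
top dict_keys(['pixels', 'vertical_fov', 'cx', 'cy', 'pose', 'f']) 347.99842260745515 259.5588246154062 185.6276442353756 [[0.027, 0.998, -0.063, 428.062], [-1.0, 0.027, -0.01, -125.514], [-0.008, 0.063, 0.998, 1054.629], [0.0, 0.0, 0.0, 1.0]]
{'time': 0.1, 'q': array([-7.51153675e+01,  5.00609555e+00,  1.00394611e+01,  9.50989182e+01,
       -1.83322685e-03,  9.00012228e+01]), 'dq': array([-0.09265715, -0.05770895,  0.04985024, -0.00221961,  0.08168705,
        0.05284323]), 'joint_torque': array([ 3.63114141e-04, -5.21558654e+01,  4.65655804e+01,  1.59069349e-02,
        1.44454663e-05,  1.55049776e-05]), 'ee_pos': array([ 141.22626001, -531.37395669,  249.37591384]), 'tool_rot': array([-1.79934447e+02,  1.83462461e-03,  1.48834118e+01]), 'wrist_force': array([ 0.20459461, -0.4952061 ,  0.28805553]), 'moment': array([-0.01460279,  0.05860104,  0.00938854]), 'gripper_force': 0.0, 'grip_width': 85.33492510565851}
```

View pics/top.png

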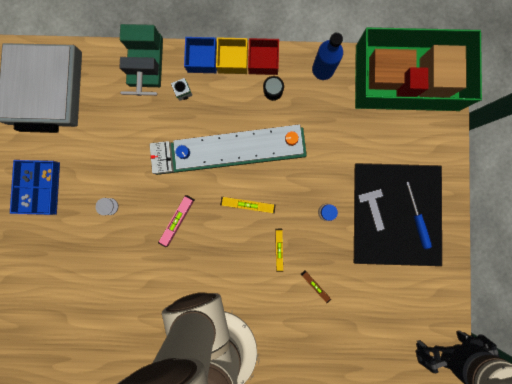

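View pics/scene.png

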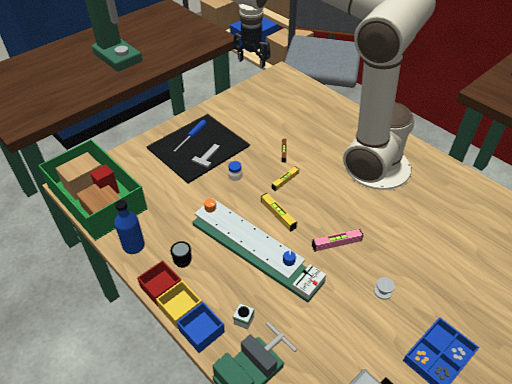

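Top view candidates for the level are the large yellow one at (248,205), small yellow (280,250), pink (176,221) and brown (316,286). I choose (248,205): it is yellow, the larger of the two, and lies along y. The plate runs from the blue knob at (183,152) to the orange knob at (292,139), with the scale at (160,157).

```bash
cat > m.py <<'E'
from h import *
def blob(d,lo,hi,box,minA=15):
    hsv=cv2.cvtColor(d['pixels'],cv2.COLOR_RGB2HSV); m=cv2.inRange(hsv,lo,hi); k=np.zeros_like(m); x0,y0,x1,y1=box; k[y0:y1,x0:x1]=m[y0:y1,x0:x1]
    cs,_=cv2.findContours(k,cv2.RETR_EXTERNAL,cv2.CHAIN_APPROX_NONE)
    return sorted([c for c in cs if cv2.contourArea(c)>=minA],key=cv2.contourArea,reverse=True),k
def cen(k):
    M=cv2.moments(k,True); return M['m10']/M['m00'],M['m01']/M['m00']
def tri(d1,p1,d2,p2):
    o1,r1=ray(d1,*p1);o2,r2=ray(d2,*p2);r1/=np.linalg.norm(r1);r2/=np.linalg.norm(r2)
    t=np.linalg.lstsq(np.c_[r1,-r2],o2-o1,rcond=None)[0];a=o1+t[0]*r1;b=o2+t[1]*r2
    return (a+b)/2,np.linalg.norm(a-b)
E
python3 - <<'E'
from m import *
t=grab('top');s=grab('scene')
bl=((100,120,50),(125,255,255));og=((5,170,120),(16,255,255));ye=((20,150,120),(32,255,255))
def c1(d,r,box):
    cs,k=blob(d,*r,box); m=np.zeros(k.shape,np.uint8); cv2.drawContours(m,cs[:1],-1,255,-1); return cen(m),cv2.boundingRect(cs[0])
for n,r,bt,bs in (('blue',bl,(170,140,195,165),(275,245,300,268)),('or',og,(280,125,302,150),(200,195,222,218))):
    a=c1(t,r,bt);b=c1(s,r,bs);print(n,a,b,tri(t,a[0],s,b[0]), onz(t,*a[0],85))
cs,k=blob(t,*ye,(215,190,280,220),4)
pts=np.vstack(cs);r=cv2.minAreaRect(pts);bx=cv2.boxPoints(r);print(r)
print(np.round([onz(t,*p,32) for p in bx],1), onz(t,*r[0],32))
a=cv2.resize(t['pixels'][190:270,210:310],None,fx=4,fy=4,interpolation=2)
b=cv2.resize(t['pixels'][120:180,140:310],None,fx=4,fy=4,interpolation=2)
c=cv2.resize(s['pixels'][245:305,270:335],None,fx=5,fy=5,interpolation=2)
o=np.zeros((600,800,3),np.uint8);o[:240,:680]=b;o[250:570,:400]=a;o[250:550,420:745]=c
cv2.imwrite('pics/crop1.png',o[:,:,::-1])
E
```

```text
blue ((182.22695035460993, 151.5531914893617), (176, 145, 14, 14)) ((288.7291666666667, 258.0763888888889), (283, 251, 13, 15)) (array([580.70560934, 105.38038286,  78.46366885]), np.float64(1.4359808131008307)) [579.18703547 104.34810274  85.        ]
or ((291.78632478632477, 137.9145299145299), (286, 132, 12, 13)) ((209.11267605633802, 202.91549295774647), (204, 198, 11, 10)) (array([ 623.92710983, -202.62346453,   98.14488433]), np.float64(2.2377157290565868)) [ 625.81709768 -202.85003908   85.        ]
((247.36676025390625, 204.5550079345703), (52.01805114746094, 9.790470123291016), 8.530765533447266)
[[ 430.7   -3.5   32. ]
 [ 459.2   -6.8   32. ]
 [ 440.6 -158.6   32. ]
 [ 412.2 -155.    32. ]] [435.64667318 -81.0413655   32.        ]
```

View pics/crop1.png

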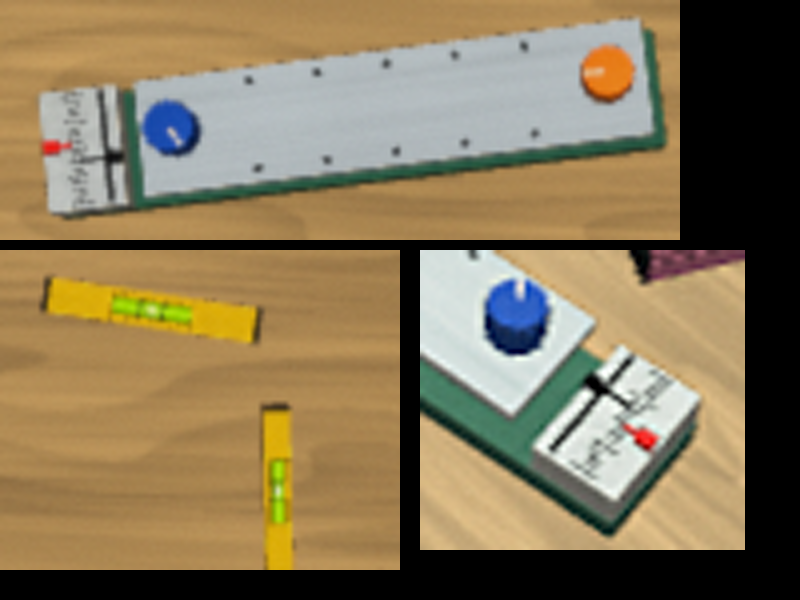

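The crop shows the large yellow level whole with black ends, lying flat; the smaller yellow one is clearly shorter. Needle tip is at about crop (75,160) and the red tip at (70,147). I'll go above the blue knob, with room to turn clockwise.

Emit:
{"api": "send_rows", "payload": {
  "plan": [
    {"x":5,"y":7,"z":-0.5,"az":8},
    {"x":43.9,"y":63.7,"z":-7,"az":85},
    {"x":43.9,"y":63.7,"z":-7,"az":85},
    {"x":43.9,"y":63.7,"z":-7,"az":85},
    {"x":43.9,"y":63.7,"z":-7,"az":85},
    {"x":43.9,"y":63.7,"z":-7,"az":85},
    {"x":43.9,"y":63.7,"z":-7,"az":85},
    {"x":43.9,"y":63.7,"z":-7,"az":85},
    {"x":43.9,"y":63.7,"z":-7,"az":85},
    {"x":43.9,"y":63.7,"z":-7,"az":85},
    {"x":43.9,"y":63.7,"z":-7,"az":85},
    {"x":43.9,"y":63.7,"z":-7,"az":85}
  ]
}}

```text
$.plan[0]: bad value
```

Emit:
{"api": "send_rows", "payload": {
  "plan": [
    {"x":0},
    {"x":0}
  ]
}}

```text
$.plan[0]: bad value
```

```bash
python3 - <<'E'
from m import *
s=arm.sense();print(s['time'],s['q'].round(1),s['ee_pos'],s['tool_rot'])
w=grab('wrist');t=grab('top')
print(w['f'],w['cx'],w['cy'],np.round(w['pose'],3).tolist())
np.savez('w1.npz',**w)
o=np.zeros((600,512,3),np.uint8);o[:384]=w['pixels'];o[390:590,:480]=cv2.resize(t['pixels'][130:180,140:260],None,fx=4,fy=4)
cv2.imwrite('pics/w1.png',o[:,:,::-1])
E
```

```text
0.2 [-75.1   5.   10.1  95.1   0.   90. ] [ 141.26723188 -531.43873849  249.55735879] [-1.79954933e+02 -5.06770437e-04  1.48851904e+01]
299.5236084754477 255.5018806985134 188.76144952731627 [[0.257, 0.917, 0.304, 219.121], [-0.966, 0.244, 0.082, -511.961], [0.001, -0.315, 0.949, 374.63], [0.0, 0.0, 0.0, 1.0]]
```

View pics/w1.png

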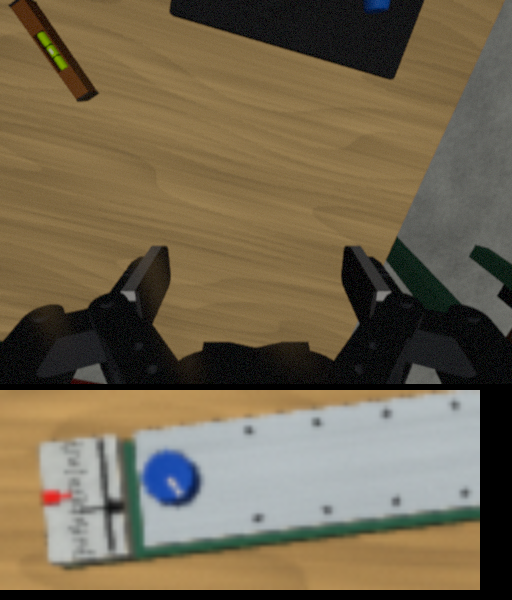

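The move was refused because rows need every field. The wrist view shows only the bench and open fingers at the start pose. Resending.

Emit:
{"api": "send_rows", "payload": {
  "plan": [
    {"x":5,"y":7,"z":-0.5,"ax":0,"ay":0,"az":8,"jaw":0},
    {"x":43.9,"y":63.7,"z":-7,"ax":0,"ay":0,"az":85,"jaw":0},
    {"x":43.9,"y":63.7,"z":-7,"ax":0,"ay":0,"az":85,"jaw":0},
    {"x":43.9,"y":63.7,"z":-7,"ax":0,"ay":0,"az":85,"jaw":0},
    {"x":43.9,"y":63.7,"z":-7,"ax":0,"ay":0,"az":85,"jaw":0},
    {"x":43.9,"y":63.7,"z":-7,"ax":0,"ay":0,"az":85,"jaw":0},
    {"x":43.9,"y":63.7,"z":-7,"ax":0,"ay":0,"az":85,"jaw":0},
    {"x":43.9,"y":63.7,"z":-7,"ax":0,"ay":0,"az":85,"jaw":0},
    {"x":43.9,"y":63.7,"z":-7,"ax":0,"ay":0,"az":85,"jaw":0},
    {"x":43.9,"y":63.7,"z":-7,"ax":0,"ay":0,"az":85,"jaw":0},
    {"x":43.9,"y":63.7,"z":-7,"ax":0,"ay":0,"az":85,"jaw":0},
    {"x":43.9,"y":63.7,"z":-7,"ax":0,"ay":0,"az":85,"jaw":0}
  ]
}}

```text
time: 1.8
ee_pos: [566.1, 85.5, 182.3]
tool_rot: [180.0, 0.0, 99.9]
wrist_force: [0.7, -0.1, 0.6]
grip_width: 85.3
gripper_force: 0.0
```

Emit:
{"api": "send_rows", "payload": {
  "plan": [
    {"x":0,"y":0,"z":0,"ax":0,"ay":0,"az":0,"jaw":0},
    {"x":0,"y":0,"z":0,"ax":0,"ay":0,"az":0,"jaw":0}
  ]
}}

```text
time: 2.05
ee_pos: [564.9, 83.4, 182.2]
tool_rot: [-179.9, 0.0, 99.9]
wrist_force: [0.2, 0.4, 0.3]
grip_width: 85.3
gripper_force: 0.0
```

```bash
python3 - <<'E'
from m import *
s=arm.sense();print(s['time'],s['q'].round(1),s['ee_pos'],s['tool_rot'])
w=grab('wrist');save(w,'w2');np.savez('w2.npz',**w)
for n,p in (('blue',(580.7,105.4,80)),('scale',(572,182,45))): print(n,proj(w,p))
E
```

```text
2.05 [ 8.4  7.1  4.8 87.8 -0.  88.5] [564.89522553  83.44181489 182.17746417] [-1.79944029e+02  1.12859968e-02  9.99228305e+01]
blue (np.float64(280.92875761451785), np.float64(170.59914334038103))
scale (np.float64(285.8209482538676), np.float64(67.89990440679195))
```

View pics/w2.png

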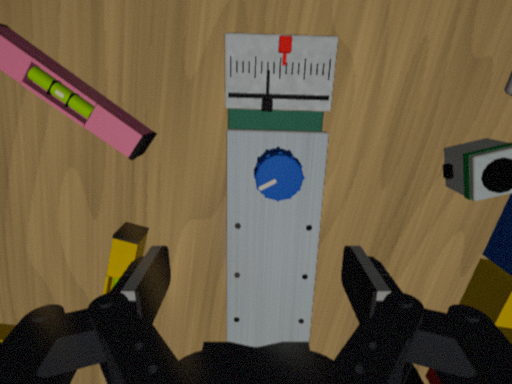

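The wrist view shows the scale clearly: needle tip near (268,72), red mark tip near (284,65), and the blue knob at (278,175). I'll measure these now.

```bash
cat > sc.py <<'E'
from m import *
def scale(w,box_red,box_blk,yaw):
    """needle and mark x difference along base x, from edges; masks in wrist view"""
    R=np.array([np.cos(yaw),np.sin(yaw)]);Y=np.array([-R[1],R[0]])
    hsv=cv2.cvtColor(w['pixels'],cv2.COLOR_RGB2HSV)
    red=(((hsv[...,0]<8)|(hsv[...,0]>172))&(hsv[...,1]>120)&(hsv[...,2]>90))
    blk=w['pixels'].max(2)<70
    out=[]
    for m,(x0,y0,x1,y1) in ((red,box_red),(blk,box_blk)):
        v,u=np.nonzero(m[y0:y1,x0:x1]); P=np.array([onz(w,a+x0,b+y0,45)[:2] for a,b in zip(u,v)])
        out.append((P@R,P@Y))
    return out
E
python3 - <<'E'
from sc import *
w=dict(np.load('w2.npz'))
yaw=np.radians(8)
(rx,ry),(bx,by)=scale(w,(272,30,296,70),(258,60,278,95),yaw)
for n,x,y in (('red',rx,ry),('blk',bx,by)):
    for lo in np.arange(y.min(),y.max(),2): 
        k=(y>=lo)&(y<lo+2); print(n,lo.round(1),k.sum(),x[k].mean().round(2) if k.any() else '')
cs,k=blob(w,(100,120,50),(125,255,255),(250,140,310,210));c,r=cv2.minEnclosingCircle(cs[0]);print(c,r,onz(w,*c,82),'r mm',r/w['f']*(w['pose'][2,3]-82))
cs,k=blob(w,(0,0,110),(180,60,255),(215,135,335,340));r=cv2.minAreaRect(cs[0]);print(r,[onz(w,*p,60).round(0) for p in cv2.boxPoints(r)])
E
```

```text
red 103.5 10 590.21
red 105.5 9 589.9
red 107.5 9 589.76
red 109.5 7 589.87
red 111.5 26 589.91
red 113.5 36 589.78
red 115.5 30 589.18
red 117.5 32 590.31
red 119.5 39 589.81
red 121.5 36 590.06
red 123.5 13 589.69
blk 79.6 19 575.89
blk 81.6 5 577.44
blk 83.6 6 577.6
blk 85.6 4 577.5
blk 87.6 6 577.41
blk 89.6 4 577.32
blk 91.6 6 577.23
blk 93.6 6 577.12
blk 95.6 4 577.03
blk 97.6 4 576.96
(277.5334777832031, 173.9853515625) 26.196496963500977 [578.37538675 102.76377702  82.        ] r mm 19.698983850907286
((277.0, 236.99996948242188), (101.99998474121094, 203.99996948242188), -0.0) [array([563., -88.,  60.]), array([533., 122.,  60.]), array([615., 137.,  60.]), array([668., -69.,  60.])]
```

```bash
python3 - <<'E'
from m import *
w=dict(np.load('w2.npz'));P=w['pose'];print(P.round(3).tolist())
g=cv2.cvtColor(w['pixels'],cv2.COLOR_RGB2HSV).astype(int)
ax=np.array([np.cos(np.radians(8.3)),np.sin(np.radians(8.3)),0])
for v in range(150,335,20):
    s=g[v-2:v+3,:,1].mean(0)+0; m=(s<60); 
    xs=[x for x in range(205,345) if m[x]]
    # longest extent connected ignoring knob
    u0,u1=min(xs)-.5,max(xs)+.5
    o,r0=ray(w,u0,v);_,r1=ray(w,u1,v)
    # t0*r0 - t1*r1 = 85*ax (xy + z)
    M=np.c_[r0,-r1]; best=[]
    for sg in (1,-1):
        t,res,*_=np.linalg.lstsq(M,sg*85*ax,rcond=None); best.append((t[0],t[1],res))
    t=max(best,key=lambda q:q[0]); pc=o+(t[0]*r0+t[1]*r1)/2
    print(v,u0,u1,pc.round(1),t[2])
cs,k=blob(w,(100,120,50),(125,255,255),(250,140,310,210))
rows=[(v,np.ptp(np.nonzero(k[v])[0])+1) for v in range(145,205) if k[v].any()];print(rows[::4])
E
```

```text
[[0.985, -0.165, -0.053, 551.015], [0.173, 0.934, 0.312, 161.789], [-0.002, -0.316, 0.949, 307.233], [0.0, 0.0, 0.0, 1.0]]
150 226.5 326.5 [576.6 116.4  55.4] [5.91952262]
170 225.5 325.5 [578.6 100.4  60.8] [5.79432581]
190 226.5 323.5 [581.9  82.   58.7] [5.61880029]
210 226.5 321.5 [584.6  63.5  59.2] [5.39703129]
230 225.5 319.5 [586.6  45.4  62.3] [5.13552334]
250 225.5 317.5 [589.5  25.4  62.8] [4.84258531]
270 225.5 315.5 [592.6   4.6  63.3] [4.52752325]
290 225.5 313.5 [595.7 -17.2  63.9] [4.19979338]
310 225.5 311.5 [599.1 -40.   64.5] [3.8682571]
330 225.5 309.5 [602.5 -63.8  65.1] [3.54063351]
[(148, np.int64(2)), (152, np.int64(24)), (156, np.int64(32)), (160, np.int64(40)), (164, np.int64(44)), (168, np.int64(44)), (172, np.int64(47)), (176, np.int64(50)), (180, np.int64(47)), (184, np.int64(45)), (188, np.int64(43)), (192, np.int64(35)), (196, np.int64(26)), (200, np.int64(2))]
```

Emit:
{"api": "send_rows", "payload": {
  "plan": [
    {"x":1.4,"y":2.0,"z":-4,"ax":0,"ay":0,"az":0,"jaw":0},
    {"x":1.4,"y":2.0,"z":-9.8,"ax":0,"ay":0,"az":0,"jaw":0},
    {"x":1.4,"y":2.0,"z":-9.8,"ax":0,"ay":0,"az":0,"jaw":0.3},
    {"x":1.4,"y":2.0,"z":-9.8,"ax":0,"ay":0,"az":0,"jaw":1},
    {"x":1.4,"y":2.0,"z":-9.8,"ax":0,"ay":0,"az":0,"jaw":1},
    {"x":1.4,"y":2.0,"z":-9.8,"ax":0,"ay":0,"az":0,"jaw":1},
    {"x":1.4,"y":2.0,"z":-9.8,"ax":0,"ay":0,"az":0,"jaw":1}
  ],
  "grip_force": 40
}}

```text
time: 2.98
ee_pos: [579.2, 102.9, 88.3]
tool_rot: [179.9, 0.0, 99.9]
wrist_force: [-8.9, -3.4, 12.8]
grip_width: 34.9
gripper_force: 39.0
```

Emit:
{"api": "send_rows", "payload": {
  "plan": [
    {"x":0,"y":0,"z":0.3,"ax":0,"ay":0,"az":0,"jaw":1},
    {"x":0,"y":0,"z":0.3,"ax":0,"ay":0,"az":-9,"jaw":1},
    {"x":0,"y":0,"z":0.3,"ax":0,"ay":0,"az":-18,"jaw":1},
    {"x":0,"y":0,"z":0.4,"ax":0,"ay":0,"az":-27,"jaw":1},
    {"x":0,"y":0,"z":0.5,"ax":0,"ay":0,"az":-35,"jaw":1},
    {"x":0,"y":0,"z":0.6,"ax":0,"ay":0,"az":-43,"jaw":1},
    {"x":0,"y":0,"z":0.6,"ax":0,"ay":0,"az":-43,"jaw":1},
    {"x":0,"y":0,"z":0.6,"ax":0,"ay":0,"az":-43,"jaw":1}
  ]
}}

```text
time: 3.98
ee_pos: [577.9, 102.8, 93.0]
tool_rot: [-180.0, 0.1, 56.9]
wrist_force: [-15.3, -4.0, 8.5]
grip_width: 34.5
gripper_force: 43.9
```

```bash
python3 - <<'E'
from m import *
s=arm.sense();print(s['time'],s['ee_pos'],s['tool_rot'],s['wrist_force'],s['moment'])
w=grab('wrist');save(w,'w3');np.savez('w3.npz',**w)
t=grab('top');np.savez('t3.npz',**t)
for n,p in (('tip',(572,182,45)),('mark',(585,205,45))): print(n,proj(w,p))
E
```

```text
3.975 [577.87341161 102.84010294  92.96164298] [-1.79950567e+02  6.62554367e-02  5.68530696e+01] [-15.30621515  -4.01548141   8.4501941 ] [-0.61105866  2.769419   -0.07259732]
tip (np.float64(169.10750812314825), np.float64(119.73750544399881))
mark (np.float64(161.4942748202318), np.float64(69.62097949250933))
```

View pics/w3.png

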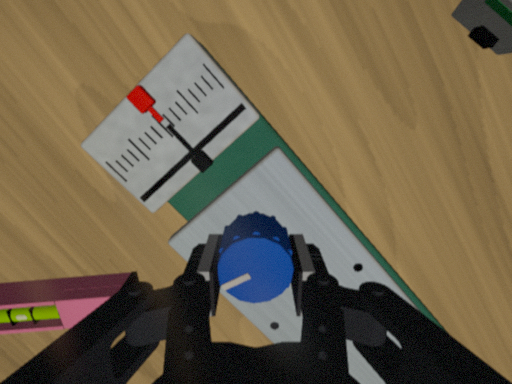

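The needle tip (164,124) now meets the red tip (162,122), and the two are nearly collinear. I'll measure the remaining offset.

```bash
python3 - <<'E'
from sc import *
w=dict(np.load('w3.npz'))
hsv=cv2.cvtColor(w['pixels'],cv2.COLOR_RGB2HSV)
# base yaw from bar of the scale block: black bar line
yaw=np.radians(8.3)
for yd in (8.3,):
    yaw=np.radians(yd)
    (rx,ry),(bx,by)=scale(w,(120,80,175,130),(160,115,215,172),yaw)
    for n,x,y in (('red',rx,ry),('blk',bx,by)):
        for lo in np.arange(y.min(),y.max(),3):
            k=(y>=lo)&(y<lo+3); print(n,lo.round(1),k.sum(),x[k].mean().round(2),np.ptp(x[k]).round(1)) if k.any() else 0
# white block outline
m=((hsv[...,1]<40)&(hsv[...,2]>120)).astype(np.uint8)*255; m[:, 270:]=0;m[215:]=0
m=cv2.morphologyEx(m,cv2.MORPH_CLOSE,np.ones((9,9)))
cs,_=cv2.findContours(m,0,1);c=min(cs,key=lambda c:abs(cv2.contourArea(c)-9000));
b=cv2.boxPoints(cv2.minAreaRect(c));print(b.round(0).tolist(),[onz(w,*p,45)[:2].round(1) for p in b])
E
```

```text
red 100.4 34 588.61 3.4
red 103.4 38 588.6 3.3
red 106.4 34 588.64 4.2
red 109.4 99 588.74 10.3
red 112.4 104 588.64 10.3
red 115.4 110 588.7 10.2
red 118.4 109 588.32 10.2
red 121.4 24 588.47 9.3
blk 63.0 81 589.49 10.1
blk 66.0 80 589.19 9.5
blk 69.0 85 589.33 9.6
blk 72.0 149 589.89 33.2
blk 75.0 238 589.23 37.4
blk 78.0 21 589.41 2.2
blk 81.0 24 589.33 2.2
blk 84.0 17 589.48 1.7
blk 87.0 20 589.42 1.7
blk 90.0 25 589.1 3.8
blk 93.0 40 589.86 15.1
blk 96.0 9 590.04 10.0
blk 99.0 1 586.67 0.0
[[77.0, 142.0], [187.0, 32.0], [266.0, 110.0], [156.0, 220.0]] [array([519.5, 201.2]), array([607.5, 212. ]), array([620.4, 156.5]), array([526. , 137.7])]
```

Emit:
{"api": "send_rows", "payload": {
  "plan": [
    {"x":-0.1,"y":0,"z":-0.2,"ax":0,"ay":0,"az":2,"jaw":1},
    {"x":-0.1,"y":0,"z":-0.2,"ax":0,"ay":0,"az":2,"jaw":1},
    {"x":-0.1,"y":0,"z":-0.2,"ax":0,"ay":0,"az":2,"jaw":1},
    {"x":-0.1,"y":0,"z":-0.2,"ax":0,"ay":0,"az":2,"jaw":0.2},
    {"x":-0.1,"y":0,"z":0,"ax":0,"ay":0,"az":2,"jaw":0},
    {"x":-0.1,"y":0,"z":1,"ax":0,"ay":0,"az":2,"jaw":0},
    {"x":-0.1,"y":0,"z":6,"ax":0,"ay":0,"az":2,"jaw":0},
    {"x":-0.1,"y":0,"z":6,"ax":0,"ay":0,"az":2,"jaw":0}
  ]
}}

```text
time: 5.08
ee_pos: [580.1, 103.8, 155.5]
tool_rot: [179.7, -0.3, 58.9]
wrist_force: [-0.0, -0.1, 0.1]
grip_width: 85.5
gripper_force: 0.0
```

```bash
python3 - <<'E'
from sc import *
s=arm.sense();print(s['time'],s['ee_pos'],s['tool_rot'],s['wrist_force'],s['q'].round(1))
w=grab('wrist');np.savez('w4.npz',**w)
yaw=np.radians(8.3)
R=np.array([np.cos(yaw),np.sin(yaw)]);Y=np.array([-R[1],R[0]])
pm=R*588.6+Y*107;u,v=map(int,proj(w,(*pm,45)));pn=R*588.6+Y*84;a,b=map(int,proj(w,(*pn,45)));print(u,v,a,b)
(rx,ry),(bx,by)=scale(w,(u-30,v-30,u+20,v+20),(a-18,b-18,a+18,b+18),yaw)
for n,x,y in (('red',rx,ry),('blk',bx,by)):
    for lo in np.arange(y.min(),y.max(),3):
        k=(y>=lo)&(y<lo+3); print(n,lo.round(1),k.sum(),x[k].mean().round(2),np.ptp(x[k]).round(1)) if k.any() else 0
# plate top heights: report plate visible
E
```

```text
5.075 [580.09984563 103.81277984 155.50330315] [179.69077339  -0.27532324  58.88778239] [-0.03181635 -0.09110073  0.07488205] [ 10.1   9.1   4.1  84.6   0.  131.3]
179 106 200 129
red 100.3 18 588.92 2.9
red 103.3 18 588.87 3.2
red 106.3 17 589.27 3.3
red 109.3 55 589.21 10.0
red 112.3 55 588.99 9.8
red 115.3 56 589.04 9.8
red 118.3 57 588.9 9.9
red 121.3 4 586.61 3.2
blk 66.4 21 590.01 5.7
blk 69.4 42 589.28 8.6
blk 72.4 65 588.97 18.2
blk 75.4 65 588.61 22.2
blk 78.4 11 589.46 1.9
blk 81.4 11 589.49 2.1
blk 84.4 11 589.47 1.8
blk 87.4 11 589.35 1.9
blk 90.4 16 589.06 3.3
blk 93.4 15 589.52 4.4
```

Emit:
{"api": "send_rows", "payload": {
  "plan": [
    {"x":-5,"y":-6,"z":0,"ax":0,"ay":0,"az":8,"jaw":0},
    {"x":-9,"y":-12,"z":-1,"ax":0,"ay":0,"az":16,"jaw":0},
    {"x":-14.5,"y":-18.5,"z":-2.5,"ax":0,"ay":0,"az":24,"jaw":0},
    {"x":-14.5,"y":-18.5,"z":-2.5,"ax":0,"ay":0,"az":24,"jaw":0},
    {"x":-14.5,"y":-18.5,"z":-2.5,"ax":0,"ay":0,"az":24,"jaw":0},
    {"x":-14.5,"y":-18.5,"z":-2.5,"ax":0,"ay":0,"az":24,"jaw":0},
    {"x":-14.5,"y":-18.5,"z":-2.5,"ax":0,"ay":0,"az":24,"jaw":0}
  ]
}}

```text
time: 6.0
ee_pos: [433.8, -80.9, 125.5]
tool_rot: [180.0, -0.0, 83.0]
wrist_force: [-0.1, 0.6, -0.3]
grip_width: 85.6
gripper_force: 0.0
```

```bash
python3 - <<'E'
from m import *
s=arm.sense();print(s['time'],s['ee_pos'],s['tool_rot'],s['wrist_force'],s['q'].round(1))
w=grab('wrist');np.savez('w5.npz',**w);save(w,'w5')
c=proj(w,(435.6,-81,32));print(c)
cs,k=blob(w,(20,150,90),(32,255,255),(130,0,370,384),4)
r=cv2.minAreaRect(np.vstack(cs));print(r,onz(w,*r[0],32),[onz(w,*p,32).round(1) for p in cv2.boxPoints(r)])
gm,kg=blob(w,(34,120,90),(50,255,255),(130,0,370,384),4);print('vial',[ (cen(cv2.drawContours(np.zeros_like(kg),[c],-1,255,-1)),cv2.contourArea(c)) for c in gm])
E
```

```text
6.0 [433.82998633 -80.86553555 125.49565065] [ 1.79998336e+02 -8.27589251e-03  8.29527351e+01] [-0.07984672  0.58125022 -0.2541617 ] [-10.6 -10.6 -18.7  82.    0.   86.5]
(np.float64(257.78178649996033), np.float64(196.8540207292179))
((244.84605407714844, 217.482666015625), (97.37811279296875, 248.523193359375), 20.843530654907227) [423.31093399 -97.04869213  32.        ] [array([ 330.6, -182.8,   32. ]), array([435.8,   2.3,  32. ]), array([497.1, -28.8,  32. ]), array([ 406.3, -232.3,   32. ])]
vial [((257.0345849802371, 196.73814229249012), 911.0)]
```

View pics/w5.png

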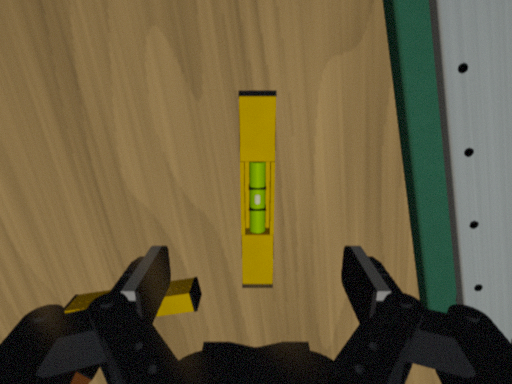

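The wrist view shows the level straight up and down at u≈257, with its vial at (257,197), which agrees with the top-view estimate to about 1 mm. The small yellow one at (190,295) is clear of the fingers. I'll grasp it.

Emit:
{"api": "send_rows", "payload": {
  "plan": [
    {"x":0.15,"y":0,"z":-5,"ax":0,"ay":0,"az":0,"jaw":0},
    {"x":0.15,"y":0,"z":-9,"ax":0,"ay":0,"az":0,"jaw":0},
    {"x":0.15,"y":0,"z":-10.1,"ax":0,"ay":0,"az":0,"jaw":0.3},
    {"x":0.15,"y":0,"z":-10.1,"ax":0,"ay":0,"az":0,"jaw":0.6},
    {"x":0.15,"y":0,"z":-10.1,"ax":0,"ay":0,"az":0,"jaw":1},
    {"x":0.15,"y":0,"z":-10.1,"ax":0,"ay":0,"az":0,"jaw":1},
    {"x":0.15,"y":0,"z":-10.1,"ax":0,"ay":0,"az":0,"jaw":1},
    {"x":0.15,"y":0,"z":-10.1,"ax":0,"ay":0,"az":0,"jaw":1}
  ],
  "grip_force": 35
}}

```text
time: 7.05
ee_pos: [435.8, -81.7, 26.3]
tool_rot: [179.8, -0.0, 82.9]
wrist_force: [-0.9, 0.9, 6.9]
grip_width: 25.5
gripper_force: 37.1
```

Emit:
{"api": "send_rows", "payload": {
  "plan": [
    {"x":0,"y":0,"z":4,"ax":0,"ay":0,"az":0,"jaw":1},
    {"x":0,"y":0,"z":9,"ax":0,"ay":0,"az":0,"jaw":1},
    {"x":4,"y":1,"z":11,"ax":0,"ay":0,"az":5,"jaw":1},
    {"x":9,"y":2,"z":11,"ax":0,"ay":0,"az":10,"jaw":1},
    {"x":14,"y":3.2,"z":10.5,"ax":0,"ay":0,"az":15.4,"jaw":1},
    {"x":16.5,"y":3.2,"z":9,"ax":0,"ay":0,"az":15.4,"jaw":1},
    {"x":16.5,"y":3.2,"z":8,"ax":0,"ay":0,"az":15.4,"jaw":1},
    {"x":16.5,"y":3.2,"z":8,"ax":0,"ay":0,"az":15.4,"jaw":1}
  ]
}}

```text
time: 8.05
ee_pos: [598.6, -49.6, 103.6]
tool_rot: [-179.9, -0.0, 98.3]
wrist_force: [0.0, -0.3, -2.9]
grip_width: 25.4
gripper_force: 36.3
```

```bash
python3 - <<'E'
from m import *
s=arm.sense();print(s['time'],s['ee_pos'],s['tool_rot'],s['wrist_force'],s['moment'],s['q'].round(1))
w=grab('wrist');np.savez('w6.npz',**w);save(w,'w6')
t=grab('top');np.savez('t6.npz',**t)
E
```

```text
8.05 [598.55772952 -49.56842493 103.58977467] [-1.79867726e+02 -3.03147324e-02  9.82746011e+01] [ 0.0424847  -0.29019205 -2.89757442] [-0.00437501  0.01934283 -0.03345608] [-4.7 11.6  1.3 79.8 -0.  77. ]
```

View pics/w6.png

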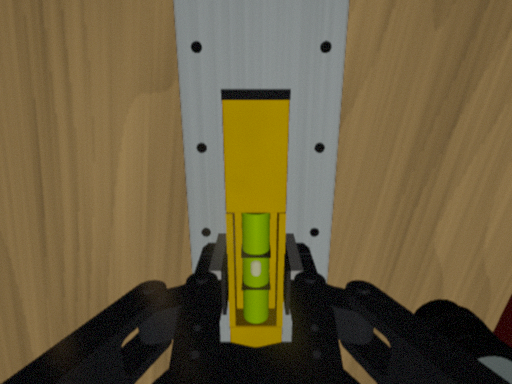

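The level is held centrally over the plate, parallel to the hole rows but about 2–3 mm to the left (-x). The bubble is visible at (256,268), between lines at about v=247 and v=287.

Emit:
{"api": "send_rows", "payload": {
  "plan": [
    {"x":0.25,"y":0,"z":-0.3,"ax":0,"ay":0,"az":0,"jaw":1},
    {"x":0.25,"y":0,"z":-0.6,"ax":0,"ay":0,"az":0,"jaw":1},
    {"x":0.25,"y":0,"z":-0.8,"ax":0,"ay":0,"az":0,"jaw":1},
    {"x":0.25,"y":0,"z":-0.8,"ax":0,"ay":0,"az":0,"jaw":1}
  ]
}}

```text
time: 8.65
ee_pos: [602.0, -49.6, 96.3]
tool_rot: [-180.0, -0.0, 98.3]
wrist_force: [-0.2, -1.1, -3.7]
grip_width: 25.2
gripper_force: 36.3
```

Emit:
{"api": "send_rows", "payload": {
  "plan": [
    {"x":0,"y":0,"z":-0.15,"ax":0,"ay":0,"az":0,"jaw":1},
    {"x":0,"y":0,"z":-0.3,"ax":0,"ay":0,"az":0,"jaw":1},
    {"x":0,"y":0,"z":-0.3,"ax":0,"ay":0,"az":0,"jaw":1}
  ]
}}

```text
time: 9.02
ee_pos: [602.3, -49.2, 94.1]
tool_rot: [180.0, -0.0, 98.3]
wrist_force: [-2.7, 4.0, 4.2]
grip_width: 25.6
gripper_force: 37.3
```

Emit:
{"api": "send_rows", "payload": {
  "plan": [
    {"x":0,"y":0,"z":-0.1,"ax":0,"ay":0,"az":0,"jaw":1},
    {"x":0,"y":0,"z":-0.1,"ax":0,"ay":0,"az":0,"jaw":0.5},
    {"x":0,"y":0,"z":0,"ax":0,"ay":0,"az":0,"jaw":0},
    {"x":0,"y":0,"z":0,"ax":0,"ay":0,"az":0,"jaw":0},
    {"x":0,"y":0,"z":2,"ax":0,"ay":0,"az":0,"jaw":0},
    {"x":0,"y":0,"z":6,"ax":0,"ay":0,"az":0,"jaw":0},
    {"x":0,"y":0,"z":8,"ax":0,"ay":0,"az":0,"jaw":0},
    {"x":0,"y":0,"z":8,"ax":0,"ay":0,"az":0,"jaw":0},
    {"x":0,"y":0,"z":8,"ax":0,"ay":0,"az":0,"jaw":0},
    {"x":0,"y":0,"z":8,"ax":0,"ay":0,"az":0,"jaw":0},
    {"x":0,"y":0,"z":8,"ax":0,"ay":0,"az":0,"jaw":0}
  ]
}}

```text
time: 10.4
ee_pos: [601.9, -49.5, 172.6]
tool_rot: [-179.9, -0.0, 98.3]
wrist_force: [-0.5, 0.0, -0.3]
grip_width: 85.3
gripper_force: 0.0
```

```bash
cat > bub.py <<'E'
from m import *
def bubble(w,box):
    """vial green extent vs pale bubble, along image v at vial centre; returns rows"""
    hsv=cv2.cvtColor(w['pixels'],cv2.COLOR_RGB2HSV); cs,k=blob(w,(33,110,60),(52,255,255),box,4)
    x,y,ww,h=cv2.boundingRect(np.vstack(cs)); uc=x+ww/2
    sub=w['pixels'][y:y+h,int(uc)-2:int(uc)+3].mean(1)
    return x,y,ww,h,sub
E
python3 - <<'E'
from bub import *
s=arm.sense();print(s['time'],s['ee_pos'],s['tool_rot'],s['wrist_force'])
w=grab('wrist');np.savez('w7.npz',**w);save(w,'w7')
x,y,ww,h,sub=bubble(w,(220,120,300,330));print(x,y,ww,h)
for i in range(0,h): print(y+i,sub[i].astype(int),end=' ')
E
```

```text
10.4 [601.85256499 -49.54779194 172.58866273] [-1.79925958e+02 -1.50280078e-02  9.82831530e+01] [-0.46186164  0.00264471 -0.30433386]
248 167 18 78
167 [80 98  0] 168 [107 141   0] 169 [123 157   0] 170 [123 157   0] 171 [124 158   0] 172 [122 158   0] 173 [123 158   0] 174 [123 157   0] 175 [121 157   0] 176 [122 158   0] 177 [124 158   0] 178 [122 157   0] 179 [124 158   0] 180 [122 157   0] 181 [121 156   0] 182 [122 157   0] 183 [122 157   0] 184 [122 157   0] 185 [124 158   0] 186 [123 158   0] 187 [123 158   0] 188 [125 159   0] 189 [123 158   0] 190 [123 157   0] 191 [123 158   0] 192 [123 157   0] 193 [123 157   0] 194 [118 151   0] 195 [ 78 104   0] 196 [58 81  5] 197 [102 134   0] 198 [121 156   0] 199 [124 159   0] 200 [122 156   0] 201 [122 157   0] 202 [122 157   0] 203 [123 157   0] 204 [122 157   0] 205 [122 157   0] 206 [121 155   0] 207 [123 157   0] 208 [121 156   0] 209 [120 155   0] 210 [121 156   0] 211 [122 157   0] 212 [122 156   0] 213 [122 157   0] 214 [120 155   0] 215 [122 156   0] 216 [123 157   0] 217 [115 147   0] 218 [ 95 114  42] 219 [119 121  92] 220 [151 152 119] 221 [160 162 128] 222 [161 162 128] 223 [161 163 128] 224 [161 162 128] 225 [160 161 127] 226 [160 162 126] 227 [154 160 114] 228 [139 157  76] 229 [124 154  13] 230 [121 155   0] 231 [121 155   0] 232 [121 155   0] 233 [121 155   0] 234 [121 154   0] 235 [120 154   0] 236 [121 154   0] 237 [121 155   0] 238 [121 154   0] 239 [122 155   0] 240 [120 154   0] 241 [120 154   0] 242 [122 155   0] 243 [118 149   0] 244 [102 121   3]
```

View pics/w7.png

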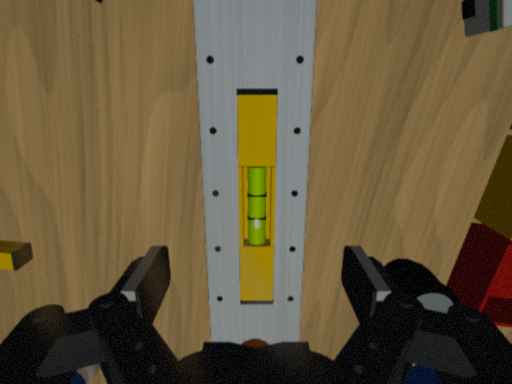

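The level lies flat and centred on the plate. The bubble is at (256,223), below the lower line: lines at v=196 and v=218, 22 px = 16 mm. So it is about 11.6 mm towards -y and possibly at its stop. I'll now turn the orange knob anticlockwise.

Emit:
{"api": "send_rows", "payload": {
  "plan": [
    {"x":0.8,"y":-5,"z":-1,"ax":0,"ay":0,"az":-10,"jaw":0},
    {"x":1.5,"y":-10,"z":-1.5,"ax":0,"ay":0,"az":-20,"jaw":0},
    {"x":2.2,"y":-15.3,"z":-2,"ax":0,"ay":0,"az":-30,"jaw":0},
    {"x":2.2,"y":-15.3,"z":-2.5,"ax":0,"ay":0,"az":-40,"jaw":0},
    {"x":2.2,"y":-15.3,"z":-5,"ax":0,"ay":0,"az":-40,"jaw":0},
    {"x":2.2,"y":-15.3,"z":-7,"ax":0,"ay":0,"az":-40,"jaw":0.2},
    {"x":2.2,"y":-15.3,"z":-7,"ax":0,"ay":0,"az":-40,"jaw":0.5},
    {"x":2.2,"y":-15.3,"z":-7,"ax":0,"ay":0,"az":-40,"jaw":1},
    {"x":2.2,"y":-15.3,"z":-7,"ax":0,"ay":0,"az":-40,"jaw":1},
    {"x":2.2,"y":-15.3,"z":-7,"ax":0,"ay":0,"az":-40,"jaw":1},
    {"x":2.2,"y":-15.3,"z":-7,"ax":0,"ay":0,"az":-40,"jaw":1}
  ],
  "grip_force": 40
}}

```text
time: 11.82
ee_pos: [623.1, -201.9, 104.5]
tool_rot: [-179.9, 0.0, 58.3]
wrist_force: [-8.4, 4.4, 2.0]
grip_width: 34.5
gripper_force: 40.0
```

Emit:
{"api": "send_rows", "payload": {
  "plan": [
    {"x":0,"y":0,"z":-0.1,"ax":0,"ay":0,"az":9,"jaw":1},
    {"x":0,"y":0,"z":-0.2,"ax":0,"ay":0,"az":18,"jaw":1},
    {"x":0,"y":0,"z":-0.3,"ax":0,"ay":0,"az":27,"jaw":1},
    {"x":0,"y":0,"z":-0.4,"ax":0,"ay":0,"az":36,"jaw":1},
    {"x":0,"y":0,"z":-0.5,"ax":0,"ay":0,"az":45,"jaw":1},
    {"x":0,"y":0,"z":-0.6,"ax":0,"ay":0,"az":54,"jaw":1},
    {"x":0,"y":0,"z":-0.7,"ax":0,"ay":0,"az":62,"jaw":1},
    {"x":0,"y":0,"z":-0.75,"ax":0,"ay":0,"az":69,"jaw":1},
    {"x":0,"y":0,"z":-0.8,"ax":0,"ay":0,"az":75,"jaw":1},
    {"x":0,"y":0,"z":-0.8,"ax":0,"ay":0,"az":75,"jaw":1},
    {"x":0,"y":0,"z":-0.8,"ax":0,"ay":0,"az":75,"jaw":1}
  ]
}}

```text
time: 13.2
ee_pos: [623.8, -202.6, 96.6]
tool_rot: [-180.0, 0.0, 133.1]
wrist_force: [-6.0, 0.7, 3.7]
grip_width: 34.6
gripper_force: 40.0
```

Emit:
{"api": "send_rows", "payload": {
  "plan": [
    {"x":0,"y":0,"z":0,"ax":0,"ay":0,"az":0,"jaw":0.3},
    {"x":0,"y":0,"z":0,"ax":0,"ay":0,"az":0,"jaw":0},
    {"x":0,"y":0,"z":0.5,"ax":0,"ay":0,"az":0,"jaw":0},
    {"x":0,"y":0,"z":4,"ax":0,"ay":0,"az":-8,"jaw":0},
    {"x":-0.5,"y":3,"z":7,"ax":0,"ay":0,"az":-17,"jaw":0},
    {"x":-1,"y":8,"z":8,"ax":0,"ay":0,"az":-26,"jaw":0},
    {"x":-2.2,"y":13,"z":8,"ax":0,"ay":0,"az":-35,"jaw":0},
    {"x":-2.2,"y":15.3,"z":8,"ax":0,"ay":0,"az":-35,"jaw":0},
    {"x":-2.2,"y":15.3,"z":8,"ax":0,"ay":0,"az":-35,"jaw":0},
    {"x":-2.2,"y":15.3,"z":8,"ax":0,"ay":0,"az":-35,"jaw":0},
    {"x":-2.2,"y":15.3,"z":8,"ax":0,"ay":0,"az":-35,"jaw":0}
  ]
}}

```text
time: 14.58
ee_pos: [602.2, -50.5, 175.4]
tool_rot: [-180.0, 0.0, 98.2]
wrist_force: [1.1, 0.3, -0.4]
grip_width: 85.2
gripper_force: 0.0
```

```bash
cat > lk.py <<'E'
from bub import *
s=arm.sense();print(s['time'],s['ee_pos'].round(1),s['tool_rot'].round(2),s['wrist_force'].round(1))
w=grab('wrist');np.savez('wl.npz',**w)
x,y,ww,h,sub=bubble(w,(220,120,300,340));print(x,y,ww,h)
lum=sub.sum(1);print('dark',[(y+i,int(lum[i])) for i in range(3,h-3) if lum[i]<225]);b=np.array([i for i in range(h) if sub[i,2]>40]);print('bub',y+b)
E
python3 lk.py
```

```text
14.575 [602.2 -50.5 175.4] [-1.800e+02  1.000e-02  9.822e+01] [ 1.1  0.3 -0.4]
248 165 17 75
dark [(192, 181), (193, 151), (214, 192), (215, 138), (216, 201)]
bub [200 201 202 203 204 205 206 207 208 209 210]
```

Emit:
{"api": "send_rows", "payload": {
  "plan": [
    {"x":0,"y":0.1,"z":-5,"ax":0,"ay":0,"az":0,"jaw":0},
    {"x":0,"y":0.1,"z":-8,"ax":0,"ay":0,"az":0,"jaw":0.2},
    {"x":0,"y":0.1,"z":-8.5,"ax":0,"ay":0,"az":0,"jaw":0.4},
    {"x":0,"y":0.1,"z":-8.5,"ax":0,"ay":0,"az":0,"jaw":0.6},
    {"x":0,"y":0.1,"z":-8.5,"ax":0,"ay":0,"az":0,"jaw":1},
    {"x":0,"y":0.1,"z":-8.5,"ax":0,"ay":0,"az":0,"jaw":1},
    {"x":0,"y":0.1,"z":-8.5,"ax":0,"ay":0,"az":0,"jaw":1},
    {"x":0,"y":0.1,"z":-8.5,"ax":0,"ay":0,"az":0,"jaw":1}
  ],
  "grip_force": 35
}}

```text
time: 15.62
ee_pos: [602.9, -48.8, 92.3]
tool_rot: [179.9, 0.1, 98.3]
wrist_force: [-2.0, -1.0, 5.8]
grip_width: 25.6
gripper_force: 40.0
```

```bash
python3 lk.py
```

```text
15.625 [602.9 -48.8  92.3] [1.7986e+02 6.0000e-02 9.8280e+01] [-2.  -1.   5.8]
243 213 26 109
dark [(253, 213), (254, 139), (255, 128), (256, 187), (285, 205), (286, 145), (287, 143), (288, 207)]
bub [264 265 266 267 268 269 270 271 272 273 274 275 276 277 278 279]
```

Emit:
{"api": "send_rows", "payload": {
  "plan": [
    {"x":0,"y":0,"z":-0.1,"ax":0,"ay":0,"az":0,"jaw":1},
    {"x":0,"y":0,"z":-0.1,"ax":0,"ay":0,"az":0,"jaw":1},
    {"x":0,"y":0,"z":-0.1,"ax":0,"ay":0,"az":0,"jaw":1}
  ]
}}

```text
time: 16.05
ee_pos: [602.9, -48.8, 92.2]
tool_rot: [179.8, 0.1, 98.3]
wrist_force: [-5.0, -1.8, 12.3]
grip_width: 25.4
gripper_force: 40.7
```

Emit:
{"api": "send_rows", "payload": {
  "plan": [
    {"x":0,"y":0,"z":0.03,"ax":0,"ay":0,"az":0,"jaw":1},
    {"x":0,"y":0,"z":0.03,"ax":0,"ay":0,"az":0,"jaw":1},
    {"x":0,"y":0,"z":0.03,"ax":0,"ay":0,"az":0,"jaw":1},
    {"x":0,"y":0,"z":0.03,"ax":0,"ay":0,"az":0,"jaw":1},
    {"x":0,"y":0,"z":0.03,"ax":0,"ay":0,"az":0,"jaw":1},
    {"x":0,"y":0,"z":0.03,"ax":0,"ay":0,"az":0,"jaw":1},
    {"x":0,"y":0,"z":0.03,"ax":0,"ay":0,"az":0,"jaw":1},
    {"x":0,"y":0,"z":0.03,"ax":0,"ay":0,"az":0,"jaw":1},
    {"x":0,"y":0,"z":0.03,"ax":0,"ay":0,"az":0,"jaw":1},
    {"x":0,"y":0,"z":0.03,"ax":0,"ay":0,"az":0,"jaw":1},
    {"x":0,"y":0,"z":0.03,"ax":0,"ay":0,"az":0,"jaw":1},
    {"x":0,"y":0,"z":0.03,"ax":0,"ay":0,"az":0,"jaw":1}
  ]
}}

```text
time: 17.55
ee_pos: [602.9, -48.9, 92.2]
tool_rot: [179.8, 0.1, 98.3]
wrist_force: [-3.4, -1.0, 11.3]
grip_width: 25.0
gripper_force: 40.5
```

```bash
python3 lk.py; python3 - <<'E'
from m import *
w=dict(np.load('wl.npz'));t=grab('top');s=grab('scene');o=np.zeros((600,800,3),np.uint8)
o[:384,:512]=w['pixels'];o[390:590,:480]=cv2.resize(t['pixels'][130:180,140:260],None,fx=4,fy=4,interpolation=2)
o[300:600,490:790]=cv2.resize(s['pixels'][240:300,270:330],None,fx=5,fy=5,interpolation=2)
cv2.imwrite('pics/fin.png',o[:,:,::-1])
E
```

```text
17.55 [602.9 -48.9  92.2] [1.7984e+02 7.0000e-02 9.8270e+01] [-3.4 -1.  11.3]
243 213 26 109
dark [(253, 212), (254, 152), (255, 133), (256, 195), (285, 210), (286, 149), (287, 147), (288, 202)]
bub [264 265 266 267 268 269 270 271 272 273 274 275 276 277 278 279 280]
```

View pics/fin.png

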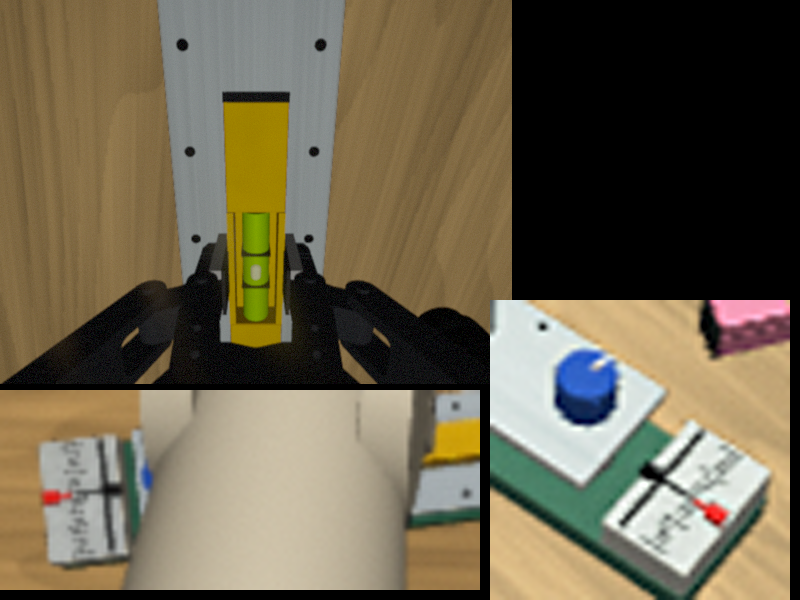

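The bubble at (256,272) sits between its lines at v=255 and v=287, about 0.5 mm off centre. The needle and red mark are in line, and the push is about 11 N. Handing in.

```bash
python3 -c "
from rig import arm
print(arm.sign_off())"
```

```text
the job is handed in; nothing more can be done
None
```

The job is handed in at about 17.6 s: the pointer is within about 0.4 mm of the red mark, the bubble is about 0.5 mm off centre, and the gripped level is pressed on the plate with about 11 N.

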